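Hold a bayonet pilot lamp at the half-way test mark

TASK

Plug the black pilot lamp down into the square ceramic lampholder, lugs through the two gaps until its flange is fully home, then twist it clockwise (seen from above) 45 degrees to the single-dash half-way marks, where the test contacts meet, without taking it on to the lock click at the double dashes. A spring would turn it back, so do not let go: finish while still gripping the lamp steadily there, fully down. Leave the other things on the shelf where they are.

Things in the scene. Friction and masses are not known exactly. Their poses are not given: they have to be found in the camera images.
- lamp: Loose pilot lamp, 130 g (70 to 135 %), standing upright; origin: centre of its underside, z up. Brass foot 37 mm across, 0 to 20 mm high, with two lugs along +x and -x, 9 mm wide, out to 26 mm from the axis, 2 to 9 mm high. Bright flange 52 mm across, 20 to 24 mm high, with black pointers along +x and -x out to 32 mm. Fits the holder either way round (half turn).
- lamp_grip (a point): Point on the lamp's axis 46 mm above its underside, in its black grip block: 40 mm along the lamp's x, 28 mm along its y, 24 to 60 mm high; grip it by the two flat faces that look to +y and -y. A glass dome 25 mm across stands on the block, up to 72 mm.
- holder: Fixed white ceramic block 100 x 100 mm, 37 mm high; origin: centre of its underside, on the well's axis, z up. Black dashes on its top, 35 to 47 mm from the axis: single ones 45 degrees clockwise (seen from above, negative yaw) of the holder's +x and -x (half way), double ones at 90 degrees (lock).
- holder_rim (a point): Centre of the mouth, 45 mm above the holder's origin, on top of a steel rim 8 mm deep. Opening 40 mm across; two gaps for the lugs, 15 mm wide, run along the holder's +x and -x to 29 mm from the axis. Below the rim the well is 58 mm across. Home: the flange rests on the rim, lamp's origin 25 mm above the holder's; only then can it turn, clockwise only, with the lugs under the rim.
- rotor (a joint): Sprung brass rotor in the well that the lugs turn: radians clockwise from its rest, 0 = in line with the gaps, stop at 1.48. A torsion spring of 0.12 N m/rad turns it back towards 0 (friction may stop it at about 0.25). The lugs have up to 0.13 rad of play in it, so it reads up to 0.13 less than the lamp has turned. Detent rollers stiffen the turn from about 58 degrees of the lamp; click at about 90.
- screwdriver: Loose screwdriver with an orange handle, 170 mm, lying in the middle; leave alone. Origin: under its middle.
- led_panel: Loose round white LED panel, 120 mm in diameter, 18 mm high, lying flat; leave alone. Origin: centre of the underside.
- insulator: Loose waisted white ceramic insulator, 52 mm in diameter, 50 mm high; leave alone. Origin: centre of the underside.
- jar: Loose glass jar with a steel cap, 60 mm in diameter, 75 mm high; leave alone. Origin: centre of the underside.
- junction_box: Loose grey plastic box, 110 x 80 x 50 mm; leave alone. Origin: centre of the underside.
Mind the look-alikes: they are no part of the job. What is shaped like the holder but blue is not meant.

How it is judged:
By the outcome, as a careful person would: the job done as asked, in the order asked, and still so for the second after the job is handed in, while the arm keeps its last pose, push and grip.
It also fails if it takes over 48 s, if anything falls off the work surface, if the arm or the gripper's body presses on something with over 40 N, if the wrist force passes 120 N, or if a joint passes its speed limit or range.

ROBOT

A 7-joint arm with a two-finger parallel gripper is mounted at the origin on the work surface. World frame = base frame: x ahead of the robot, y to its left, z up, the work surface at z = 0. Lengths are in mm, angles in rad, forces in N, time in s.
With the tool pointing down it reaches from about 375 to 925 mm from the base axis. Payload 3.1 kg.
Tool frame: the origin (TCP) lies between the finger pads; the fingertips stand r.nose_length ahead of it and the grasp point (between the pads) lies 3 mm ahead of it (r.nose_length is the distance from the TCP to the fingertips, in mm); z points along the fingers, y is the direction in which the jaws open and shut (so a half turn about z gives the same grasp; the last joint's range is limited). The gripper opens to 85 mm and grips with 20 to 120 N. Pads are 22 mm wide; open, the fingers measure 114 mm over their backs; the gripper's body (76 mm by 85 mm) begins 54 mm behind the grasp point. The pads swing forward as they close: fully open they stand 13 mm farther back than shut.
Start: joints at [1.011, 0.383, 0.044, 1.598, -0.018, 1.161, -0.05], TCP at [289.633, -581.908, 253.269] pointing down, gripper open.
Joint ranges: [-2.61, 2.61], [-0.41, 2.15], [-1.48, 1.57], [0, 2.5], [-1.57, 4.71], [0.05, 1.97], [-2.85, 2.85]. Speed limits (rad/s): [2.79, 2.79, 3.14, 3.14, 3.14, 3.14, 3.14].

INTERFACE

Orientations are given as [roll, pitch, yaw] about the fixed x, y, z axes, in that order (R = Rz(yaw) Ry(pitch) Rx(roll)).
In Python, from rig import r gives the robot as it stands.
- The arm moves only by the tool jog_arm, never from a script. Its argument "steps" is a list of rows, each an object with "travel": the shift along the world's x, y, z in cm, a list of three; "roll": the turn about the world's z in degrees; "gripper": the opening, from 0 (shut) to 1 (fully open). In form: [{"travel": [tx, ty, tz], "roll": roll, "gripper": gripper}, ...]. A call has exactly 8 rows; each row shifts and turns the commanded pose from where the row before left it; what a row does not reach is not made up. A row lasts 1/8 s, in which the tool goes at most 62.5 mm and 10.7 degrees, less where a joint would pass 70% of its speed; a pose out of reach is approached as far as the arm can. A call is refused whole if a number of a shift passes 6.25 or a number of a turn 10.7, either way. A call with a gripper value outside its range is refused whole. The fingers move at their own pace and stop on an object; "newtons" is the grip in N (left out, the last holds). Time passes only in rows, so rows that do not move let the fingers close, or fill a call up. It gives the time, the measured TCP pose, the force and the opening at its end, in the units of the state.
- r.read_state(): the state, without advancing time (a new reading comes with each control period).
- r.get_image(name): name is "side" or "top" or "wrist"; returns a dict with "img" (400x640x3 uint8, red, green, blue), "intrinsics" (3x3 intrinsics, pixels), "cam_to_world" (4x4, takes a point from camera to world coordinates). Camera axes: x right, y down, z forward; pixel columns grow to the right and rows downward; lengths in mm; the calibration is good to about 2 mm. A picture is of the moment at which its call begins. There is no depth.
- r.close_job(): hands the job in, once; it reports no verdict.
Trained networks look in a picture, given as the dict that the camera call returned (one of the last four; its "shot" number tells which), for a name from the list of things; names that differ only in an ending like _2 or _b are one class to them, and where a whole thing is asked for, a point or a joint stands for the part that bears it (a point fixed in the world has none). Each returns a list of dicts, best first, with "conf" (0 to 1); they miss things now and then, are a little off and sometimes report something else, mostly with a low value. They report only what shows in the picture. A call takes as long as a camera call. They do not tell look-alikes from the thing itself.
- r.look_for(target, picture): "location" ([row, column] as shares, 0 to 1, of the picture: columns of its width, rows of its height, amid what is visible of it).
- r.outline_of(target, picture): "region" (400x640 bool, what is visible of it) and "location" ([row, column] as shares, 0 to 1, of the picture: columns of its width, rows of its height, amid what is visible of it).
The state is a dict: "time_s": time; "joint_pos": joint angles; "joint_velocities": joint speeds; "effort": joint torques, N m; "ee_pos": TCP position; "tcp_rot": TCP orientation; "force": force on the tool from outside, world axes, zero at the start; "moment": the same for the moment, N m; "gripper_width": finger opening in mm.
Only numpy, scipy, OpenCV 4.12 (cv2) and the standard library are available. Lean on these libraries where they do the work, as an engineer would, in place of code of your own. Each camera call takes 0.05 s, during which the arm holds its last target.

## Working session

There is one attempt and no reset: what is moved stays moved. The work goes in short steps, Python scripts to look and compute and a tool call to move; the robot and the scene stay as the last step left them, time stands still between calls to the robot, and variables do not carry over. Pictures are saved under pics/ and viewed, and the job is handed in when it is done.

Besides the shell and the picture viewer there is one more tool, called after "Emit:" in YAML: its name, and indented under it one key for each argument. jog_arm: Moves the arm, as the interface text tells. Its arguments: {"type":"object","properties":{"steps":{"type":"array","items":{"type":"object","properties":{"travel":{"type":"array","items":{"type":"number"}},"roll":{"type":"number"},"gripper":{"type":"number"}}}},"newtons":{"type":"number"}},"required":["steps"]}

```bash
mkdir -p pics; ls; cat > h.py <<'E'
import numpy as np, cv2
from rig import r
def snap(n,tag):
    p=r.get_image(n); cv2.imwrite(f"pics/{tag}.png",p["img"][:,:,::-1]); np.savez(f"pics/{tag}.npz",img=p["img"],K=p["intrinsics"],T=p["cam_to_world"]); return p
def back(p,uv,z):
    K=np.array(p["intrinsics"]);T=np.array(p["cam_to_world"])
    d=T[:3,:3]@np.linalg.solve(K,[uv[0],uv[1],1]);o=T[:3,3]
    return o+d*(z-o[2])/d[2]
def proj(p,X):
    K=np.array(p["intrinsics"]);T=np.array(p["cam_to_world"])
    c=T[:3,:3].T@(np.array(X)-T[:3,3]);q=K@c;return q[:2]/q[2]
E
python3 - <<'E'
from h import *
s=r.read_state();print({k:np.round(v,3).tolist() for k,v in s.items()},r.nose_length)
for n in["top","side","wrist"]:
    p=snap(n,n+"0");print(n,np.round(p["cam_to_world"],2).tolist(),np.round(p["intrinsics"],1).tolist())
    for t in["lamp","holder"]:
        print(t,[(round(d["conf"],2),np.round(np.array(d["location"])*[400,640],0).tolist()) for d in r.look_for(t,p)])
E
```

```text
pics
{'time_s': 0.0, 'joint_pos': [1.011, 0.384, 0.044, 1.6, -0.018, 1.161, -0.05], 'joint_velocities': [-0.003, -0.0, 0.0, 0.001, 0.0, 0.0, 0.002], 'effort': [0.0, -43.346, 1.025, -24.951, 0.011, 0.011, -0.0], 'ee_pos': [289.213, -581.126, 251.853], 'tcp_rot': [-3.139, 0.0, 0.462], 'force': [0.234, -0.592, -0.334], 'moment': [0.002, 0.053, 0.01], 'gripper_width': 85.229} 22.0
top [[-0.03, -1.0, 0.05, 488.96], [-1.0, 0.03, 0.01, -120.31], [-0.02, -0.05, -1.0, 1271.63], [0.0, 0.0, 0.0, 1.0]] [[436.5, 0.0, 321.0], [0.0, 436.5, 201.0], [0.0, 0.0, 1.0]]
lamp []
holder [(0.72, [233.0, 205.0]), (0.6, [293.0, 206.0])]
side [[-0.95, -0.18, 0.25, 197.8], [-0.31, 0.61, -0.73, 912.32], [-0.02, -0.77, -0.64, 951.98], [0.0, 0.0, 0.0, 1.0]] [[489.1, 0.0, 317.5], [0.0, 489.1, 202.4], [0.0, 0.0, 1.0]]
lamp [(0.5, [188.0, 335.0])]
holder [(0.91, [327.0, 366.0])]
wrist [[0.45, -0.85, -0.28, 360.67], [-0.9, -0.42, -0.14, -546.05], [-0.0, 0.31, -0.95, 371.99], [0.0, 0.0, 0.0, 1.0]] [[360.3, 0.0, 317.4], [0.0, 360.3, 204.7], [0.0, 0.0, 1.0]]
lamp []
holder []
```

View pics/top0.png

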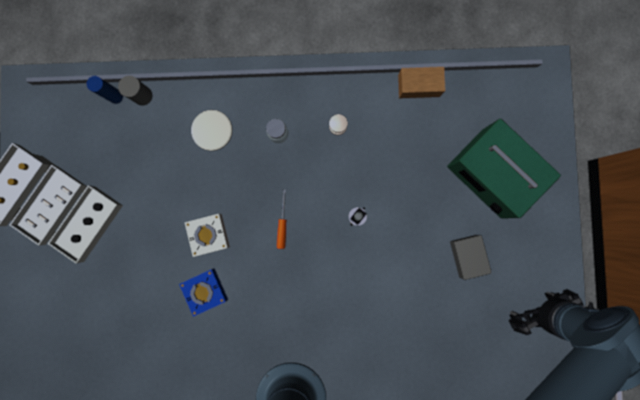

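View pics/side0.png

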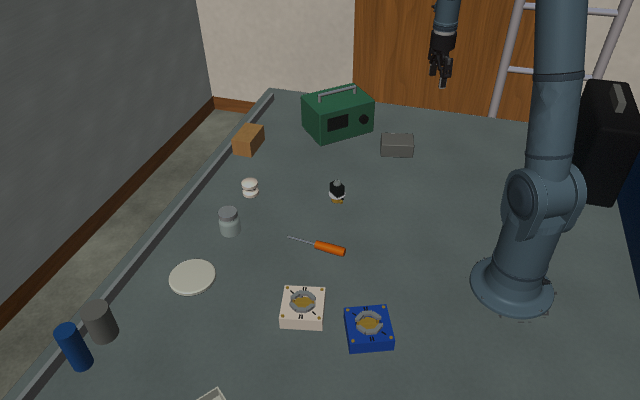

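Candidates. Lamp: the black block with dome on a bright flange, top (358,216) / side (337,190), is the only one. Holder: white square at top (206,235) / side (302,307), against the blue look-alike at top (203,291) / side (369,328). I choose the white one and check both in close crops.

```bash
python3 - <<'E'
from h import *
a=cv2.imread("pics/top0.png");b=cv2.imread("pics/side0.png")
f=lambda i,x,y,w:cv2.resize(i[y-w:y+w,x-w:x+w],(390,290*390//390+100),interpolation=cv2.INTER_CUBIC)
cv2.imwrite("pics/crop0.png",np.vstack([np.hstack([cv2.resize(i[y-w:y+w,x-int(w*1.3):x+int(w*1.3)],(390,300),interpolation=cv2.INTER_CUBIC) for i,x,y,w in g]) for g in [[(a,206,235,30),(a,358,216,20)],[(b,302,307,32),(b,337,190,22)]]]))
p=dict(np.load("pics/top0.npz"));p={"intrinsics":p["K"],"cam_to_world":p["T"]}
print(back(p,(206,235),40),back(p,(358,216),40))
E
```

```text
[467.60003109 225.78545135  40.        ] [ 508.48662295 -204.93539233   40.        ]
```

View pics/crop0.png

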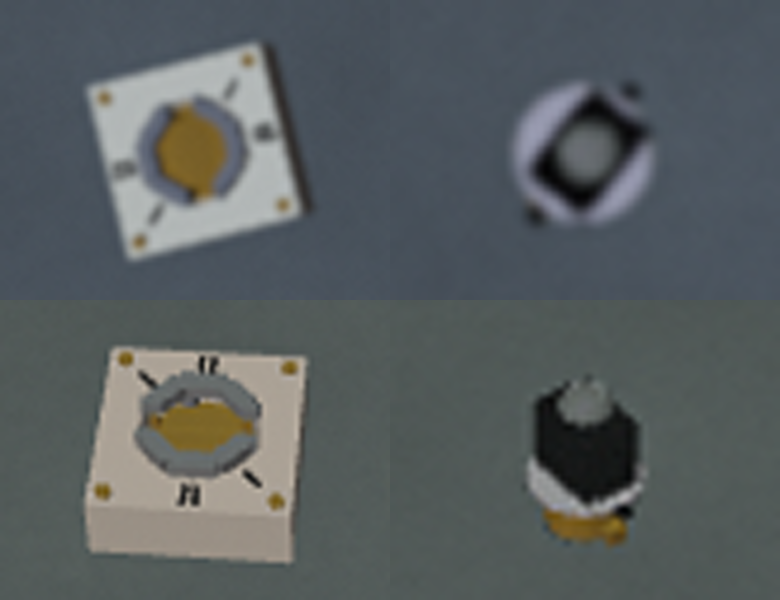

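The crops confirm the choice. The white holder's gaps run near the image vertical, with the single dashes at upper right and lower left. The lamp's pointers run from upper right to lower left in the top view, so its yaw is about -38°, and the holder's is about +15°. Next: above the lamp for a wrist look.

Emit:
jog_arm:
  steps:
    - {"travel": [2.5, 4.5, 0], "roll": 10.5, "gripper": 1}
    - {"travel": [2.7, 4.7, 0], "roll": 10.5, "gripper": 1}
    - {"travel": [2.7, 4.7, 0], "roll": 10.5, "gripper": 1}
    - {"travel": [2.7, 4.7, 0], "roll": 10.5, "gripper": 1}
    - {"travel": [2.7, 4.7, -1], "roll": 10.5, "gripper": 1}
    - {"travel": [2.7, 4.7, -1], "roll": 10.5, "gripper": 1}
    - {"travel": [2.7, 4.7, -1], "roll": 10.5, "gripper": 1}
    - {"travel": [2.7, 4.7, -1], "roll": 10.5, "gripper": 1}
  newtons: 60

```text
time_s: 1.45
ee_pos: [504.4, -206.6, 213.4]
tcp_rot: [3.141, 0.001, 1.933]
force: [0.5, -0.2, -0.8]
gripper_width: 85.6
```

Emit:
jog_arm:
  steps:
    - {"travel": [0, 0, 0], "roll": 10.5, "gripper": 1}
    - {"travel": [0, 0, 0], "roll": 10.5, "gripper": 1}
    - {"travel": [0, 0, 0], "roll": 10.5, "gripper": 1}
    - {"travel": [0, 0, 0], "roll": 0, "gripper": 1}
    - {"travel": [0, 0, 0], "roll": 0, "gripper": 1}
    - {"travel": [0, 0, 0], "roll": 0, "gripper": 1}
    - {"travel": [0, 0, 0], "roll": 0, "gripper": 1}
    - {"travel": [0, 0, 0], "roll": 0, "gripper": 1}

```text
time_s: 2.45
ee_pos: [503.6, -207.9, 213.3]
tcp_rot: [-3.142, -0.0, 2.477]
force: [0.4, -0.1, 0.5]
gripper_width: 85.5
```

```bash
python3 - <<'E'
from h import *
s=r.read_state();print({k:np.round(v,3).tolist() for k,v in s.items()})
p=snap("wrist","wrist1");print(r.look_for("lamp",p),proj(p,[508,-205,40]))
p=snap("top","top1")
E
```

```text
{'time_s': 2.45, 'joint_pos': [0.722, 0.263, -0.463, 1.872, 0.136, 1.037, 1.11], 'joint_velocities': [-0.001, 0.001, -0.002, 0.001, -0.0, -0.0, 0.003], 'effort': [0.002, -33.891, -2.658, -23.244, 0.011, 0.002, -0.003], 'ee_pos': [503.638, -207.884, 213.289], 'tcp_rot': [-3.142, -0.0, 2.477], 'force': [0.441, -0.08, 0.489], 'moment': [0.046, -0.019, 0.01], 'gripper_width': 85.479}
[{'location': [0.47, 0.51], 'conf': 0.64}] [323.14007312 189.30768177]
```

View pics/wrist1.png

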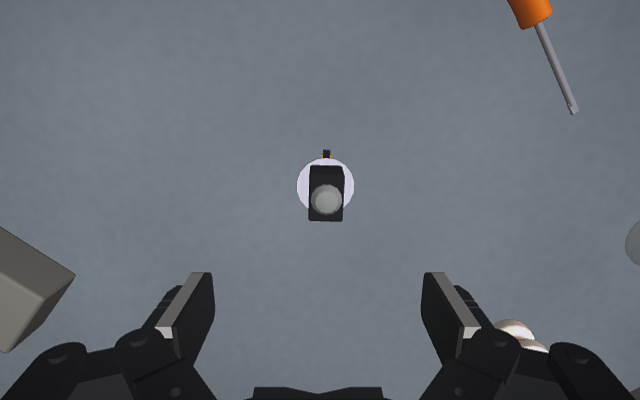

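The lamp is at about (326,187), almost aligned with the jaws. I'll refine its position and yaw.

```bash
python3 - <<'E'
from h import *
i=cv2.imread("pics/wrist1.png")[140:230,285:370]
cv2.imwrite("pics/c1.png",cv2.resize(i,None,fx=6.5,fy=6.5,interpolation=cv2.INTER_CUBIC))
z=np.load("pics/wrist1.npz");p={"intrinsics":z["K"],"cam_to_world":z["T"]}
im=z["img"].astype(int)
m=((im.min(2)>190)).astype(np.uint8); m[:140]=0;m[230:]=0;m[:,:285]=0;m[:,370:]=0
c,_=cv2.findContours(m,cv2.RETR_EXTERNAL,cv2.CHAIN_APPROX_NONE)
pts=np.vstack([q[:,0] for q in c if len(q)>20]); h=cv2.convexHull(pts)[:,0]
W=np.array([back(p,q,24)[:2] for q in h])
from scipy.optimize import least_squares
# robust: circle with r=26
f=least_squares(lambda x:np.hypot(*(W-x[:2]).T)-26,[507,-205],loss="soft_l1",f_scale=.5);print(f.x,np.round(f.fun,1))
print("TCP now",r.read_state()["ee_pos"])
E
```

```text
[ 511.08729105 -204.94644505] [-0.  -0.2 -0.  -0.1 -0.4 -0.6 -0.4 -0.6 -1.  -1.3 -1.4 -1.3 -2.  -2.1
 -1.4 -1.5 -1.1 -0.8 -0.6 -0.8 -0.6 -0.4 -0.2 -0.2 -0.3 -0. ]
TCP now [ 503.63402601 -207.89662107  213.25726768]
```

View pics/c1.png

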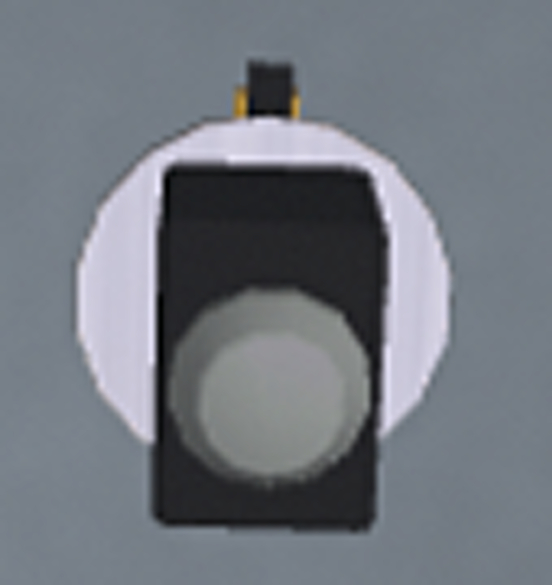

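```bash
python3 - <<'E'
from h import *
from scipy.optimize import least_squares
z=np.load("pics/wrist1.npz");p={"intrinsics":z["K"],"cam_to_world":z["T"]}
R=z["T"][:3,0];print("right",R)
# image right = -y of lamp when up = +x (seen from above)
F=[((271,62),(32,0,24)),((153,522),(-20,14,60)),((376,529),(-20,-14,60)),((163,166),(20,14,24)),((372,170),(20,-14,24)),((388,228),(20,-14,60)),((270,290),None)]
F=[f for f in F if f[1]]
uv=np.array([f[0] for f in F])/6.5+[285,140]-0.5; X=np.array([f[1] for f in F],float)
def res(q):
    c,s=np.cos(q[2]),np.sin(q[2])
    return np.concatenate([proj(p,[q[0]+c*x-s*y,q[1]+s*x+c*y,h])-u for (x,y,h),u in zip(X,uv)])
f=least_squares(res,[509,-205,2.477],loss="soft_l1");print(f.x,np.degrees(f.x[2]),np.round(f.fun,1))
q=f.x
for a in [90,-90]:
  t=np.radians(a)+q[2];
  print(a,(proj(p,[q[0]+26*np.cos(t),q[1]+26*np.sin(t),24])-[285,140]+.5)*6.5)
t=q[2];print((proj(p,[q[0]+26*np.cos(t),q[1]+26*np.sin(t),24])-[285,140]+.5)*6.5)
# top view check
z=np.load("pics/top1.npz");p={"intrinsics":z["K"],"cam_to_world":z["T"]};print(proj(p,[q[0],q[1],40]))
E
```

```text
right [6.16594376e-01 7.87280904e-01 3.92031539e-04]
[ 510.35316123 -204.53252279    2.45240454] 140.51242968856195 [-0.1  1.1 -0.3  1.5  0.   1.2 -0.1 -1.5  0.  -1.4  0.5 -0.9]
90 [ 71.76014807 298.67919211]
-90 [453.25897332 307.78288646]
[268.74471946 114.01210203]
[357.83440701 215.34166377]
```

Lamp at (510, -205), yaw 140.5° (mod 180). Correct and descend.

Emit:
jog_arm:
  steps:
    - {"travel": [0.67, 0.33, -2], "roll": -1.4, "gripper": 1}
    - {"travel": [0, 0, -2.5], "roll": 0, "gripper": 1}
    - {"travel": [0, 0, -2.5], "roll": 0, "gripper": 1}
    - {"travel": [0, 0, -2.5], "roll": 0, "gripper": 1}
    - {"travel": [0, 0, -2.5], "roll": 0, "gripper": 1}
    - {"travel": [0, 0, -2], "roll": 0, "gripper": 1}
    - {"travel": [0, 0, -1], "roll": 0, "gripper": 1}
    - {"travel": [0, 0, 0], "roll": 0, "gripper": 1}

```text
time_s: 3.6
ee_pos: [510.0, -204.4, 62.7]
tcp_rot: [-3.141, -0.001, 2.453]
force: [0.1, 0.4, 0.4]
gripper_width: 85.3
```

```bash
python3 - <<'E'
from h import *
s=r.read_state();print({k:np.round(s[k],3).tolist() for k in["ee_pos","tcp_rot","force"]})
p=snap("wrist","wrist2");p=snap("side","side2");i=p["img"][120:230,270:420,::-1];cv2.imwrite("pics/c2.png",cv2.resize(i,None,fx=5,fy=5,interpolation=cv2.INTER_CUBIC))
E
```

```text
{'ee_pos': [510.01, -204.441, 62.712], 'tcp_rot': [-3.141, -0.001, 2.453], 'force': [0.112, 0.358, 0.425]}
```

View pics/wrist2.png

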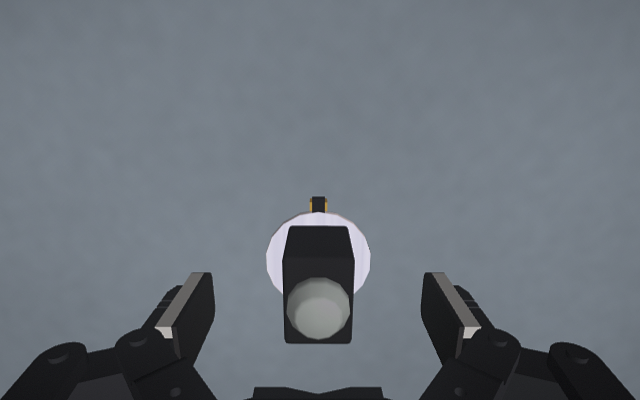

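View pics/c2.png

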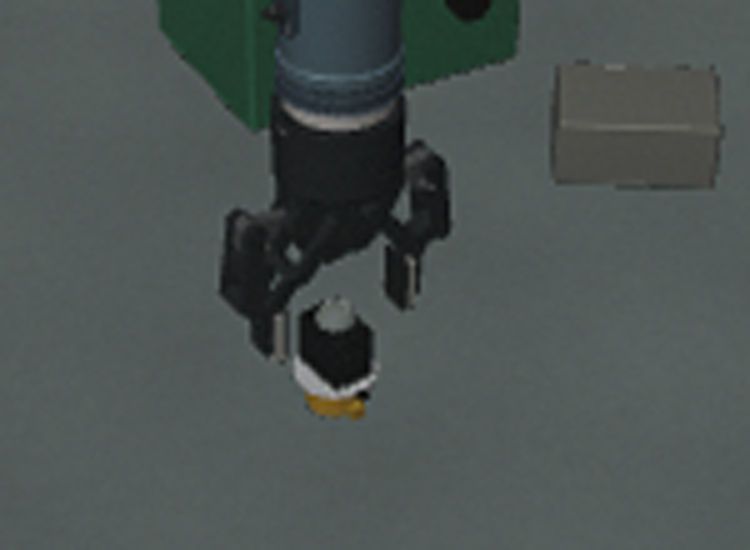

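Emit:
jog_arm:
  steps:
    - {"travel": [0, 0, -1.15], "roll": 0, "gripper": 1}
    - {"travel": [0, 0, 0], "roll": 0, "gripper": 0.6}
    - {"travel": [0, 0, 0], "roll": 0, "gripper": 0.4}
    - {"travel": [0, 0, 0], "roll": 0, "gripper": 0.2}
    - {"travel": [0, 0, 0], "roll": 0, "gripper": 0}
    - {"travel": [0, 0, 0], "roll": 0, "gripper": 0}
    - {"travel": [0, 0, 0], "roll": 0, "gripper": 0}
    - {"travel": [0, 0, 0], "roll": 0, "gripper": 0}
  newtons: 60

```text
time_s: 4.7
ee_pos: [510.8, -204.8, 52.2]
tcp_rot: [3.141, 0.001, 2.453]
force: [0.4, 0.8, 2.6]
gripper_width: 26.9
```

```bash
python3 - <<'E'
from h import *
s=r.read_state();print({k:np.round(s[k],3).tolist() for k in["ee_pos","tcp_rot","force","gripper_width"]})
p=snap("wrist","wrist3")
E
```

```text
{'ee_pos': [510.848, -204.776, 52.179], 'tcp_rot': [3.141, 0.001, 2.453], 'force': [0.442, 0.769, 2.641], 'gripper_width': 26.929}
```

View pics/wrist3.png

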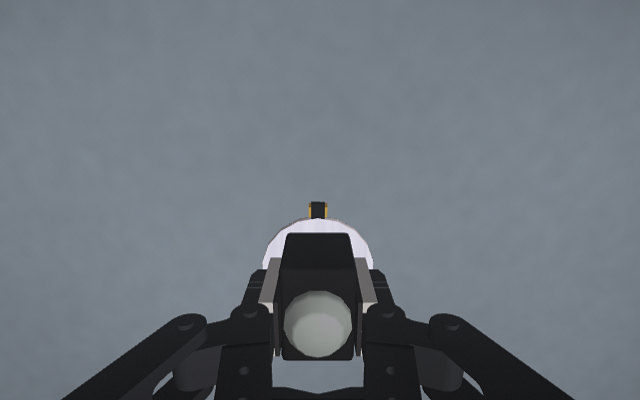

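Gripped, at a width of 27 mm. Lift, then carry to beside the holder for a wrist look.

Emit:
jog_arm:
  steps:
    - {"travel": [0, 0, 1], "roll": 0, "gripper": 0}
    - {"travel": [0, 0, 3], "roll": 0, "gripper": 0}
    - {"travel": [0, 0, 3], "roll": 0, "gripper": 0}
    - {"travel": [0, 2, 3], "roll": 4, "gripper": 0}
    - {"travel": [0, 4, 0], "roll": 6, "gripper": 0}
    - {"travel": [0, 5, 0], "roll": 6, "gripper": 0}
    - {"travel": [0, 5, 0], "roll": 6, "gripper": 0}
    - {"travel": [0.4, 5, 0], "roll": 6, "gripper": 0}
  newtons: 80

```text
time_s: 5.75
ee_pos: [512.8, 6.5, 151.4]
tcp_rot: [-3.14, -0.002, 2.945]
force: [-0.6, -0.7, -1.2]
gripper_width: 27.2
```

Emit:
jog_arm:
  steps:
    - {"travel": [0.5, 5, 0], "roll": 6, "gripper": 0}
    - {"travel": [0.5, 5, 0], "roll": 6, "gripper": 0}
    - {"travel": [0, 5, 0], "roll": 6, "gripper": 0}
    - {"travel": [0, 4, 0], "roll": 6, "gripper": 0}
    - {"travel": [0, 3, 0], "roll": 2.5, "gripper": 0}
    - {"travel": [0, 1.5, 0], "roll": 0, "gripper": 0}
    - {"travel": [0, 0, 0], "roll": 0, "gripper": 0}
    - {"travel": [0, 0, 0], "roll": 0, "gripper": 0}

```text
time_s: 6.75
ee_pos: [524.6, 238.0, 151.3]
tcp_rot: [-3.14, -0.001, -2.881]
force: [-0.4, -0.1, -2.1]
gripper_width: 27.3
```

```bash
python3 - <<'E'
from h import *
s=r.read_state();print({k:np.round(s[k],3).tolist() for k in["ee_pos","tcp_rot","force","gripper_width","joint_pos"]})
p=snap("wrist","wrist4");print(r.look_for("holder",p)); p=snap("top","top4")
E
```

```text
{'ee_pos': [524.577, 238.044, 151.275], 'tcp_rot': [-3.14, -0.001, -2.881], 'force': [-0.375, -0.063, -2.052], 'gripper_width': 27.295, 'joint_pos': [0.126, 0.474, -0.764, 1.834, 0.389, 0.991, 1.029]}
[{'location': [0.2975, 0.5072], 'conf': 0.89}]
```

View pics/wrist4.png

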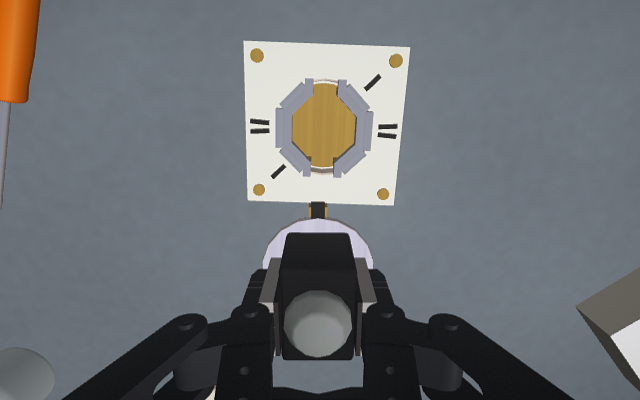

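```bash
python3 - <<'E'
from h import *
from scipy.optimize import least_squares
z=np.load("pics/wrist4.npz");p={"intrinsics":z["K"],"cam_to_world":z["T"]};im=z["img"]
i=im[30:220,230:420,::-1];cv2.imwrite("pics/c4.png",cv2.resize(i,None,fx=3.1,fy=3.1,interpolation=cv2.INTER_CUBIC))
i=im[190:370,240:400,::-1];cv2.imwrite("pics/c4b.png",cv2.resize(i,None,fx=3.3,fy=3.3,interpolation=cv2.INTER_CUBIC))
m=((im.min(2)>200)).astype(np.uint8); m[212:]=0
c,_=cv2.findContours(m,cv2.RETR_EXTERNAL,cv2.CHAIN_APPROX_NONE);c=max(c,key=cv2.contourArea)
a=cv2.approxPolyDP(cv2.convexHull(c),4,True)[:,0];print(a.tolist())
W=np.array([back(p,q,37)[:2] for q in a]);print(np.round(W,1).tolist(),W.mean(0))
print([np.linalg.norm(W[k]-W[k-1]) for k in range(4)])
d=im.max(2)<75
n,l,st,ce=cv2.connectedComponentsWithStats(d.astype(np.uint8))
for k in range(1,n):
    if 10<st[k,4]<200 and ce[k][1]<190 and 235<ce[k][0]<415: print(ce[k],st[k,4],back(p,ce[k],37)[:2])
E
```

```text
[[244, 41], [409, 47], [393, 204], [248, 199]]
[[433.3, 168.9], [411.2, 264.7], [507.2, 286.9], [529.1, 190.8]] [470.20251797 227.81810715]
[np.float64(98.25669406468201), np.float64(98.31676293305216), np.float64(98.48726881829845), np.float64(98.63004712666171)]
[372.15853659  82.34146341] 82 [435.93517357 249.48274726]
[259.16438356 121.69863014] 73 [476.9231158  187.38161098]
[387.23188406 126.43478261] 69 [458.8352707  266.79631117]
[259.91176471 130.58823529] 68 [482.24227676 189.0040508 ]
[386.41176471 135.38235294] 68 [464.33115603 268.06373122]
[277.7 171.3] 60 [505.21277895 205.94540746]
```

View pics/c4.png

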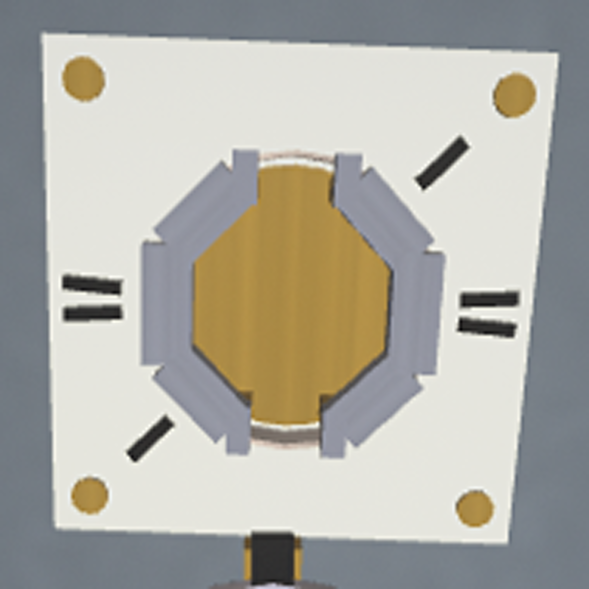

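View pics/c4b.png

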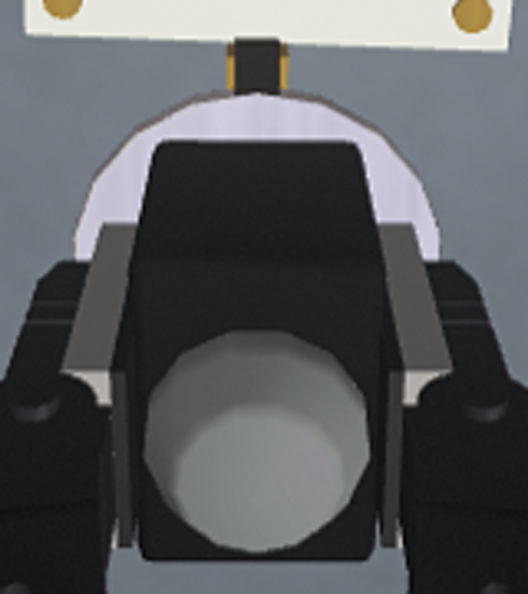

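```bash
cat > lampfit.py <<'E'
from h import *
from scipy.optimize import least_squares
z=np.load("pics/wrist4.npz");p={"intrinsics":z["K"],"cam_to_world":z["T"]}
F=[((257,40),(32,0,24)),((257,94),(26,0,24)),((153,143),(20,14,24)),((361,143),(20,-14,24)),((133,260),(20,14,60)),((381,263),(20,-14,60)),((138,560),(-20,14,60)),((374,560),(-20,-14,60))]
uv=np.array([f[0] for f in F])/3.3+[240,190]-0.5; X=np.array([f[1] for f in F],float)
def res(q):
    c,s=np.cos(q[2]),np.sin(q[2])
    return np.concatenate([proj(p,[q[0]+c*x-s*y,q[1]+s*x+c*y,h+q[3]])-u for (x,y,h),u in zip(X,uv)])
f=least_squares(res,[524.6,238,-2.881,99],loss="soft_l1")
q=f.x;t=-2.881;d=q[:2]-[524.6,238.0]
print(q,np.degrees(q[2]),np.round(f.fun,1));print("in tool",np.cos(t)*d[0]+np.sin(t)*d[1],-np.sin(t)*d[0]+np.cos(t)*d[1])
g=least_squares(lambda v:res([v[0],v[1],v[2],99.1]),[524.6,238,-2.881]);print(g.x,np.round(g.fun,1))
E
python3 lampfit.py
```

```text
[527.03916023 238.96767419  -2.88448678  93.88925233] -165.26891883174352 [ 0.1  4.4  0.1  0.7  0.9 -1.9 -0.8 -1.7 -1.2  0.3  1.1 -0.4  0.3 -0.
 -0.5  0.2]
in tool -2.6061323503574565 -0.3065454999855275
[524.24057877 238.23918391  -2.88433402] [ 0.1  1.8  0.1 -1.4 -0.2 -3.5  0.3 -3.3 -3.   0.   2.9 -0.6 -1.2  3.6
  1.1  3.8]
```

```bash
cat >> lampfit.py <<'E'
print('---')
def res2(v,zz=99.1):
    e=v[3]; Xe=X.copy(); Xe[2:,0]-=np.sign(Xe[2:,0])*e; Xe[2:,1]-=np.sign(Xe[2:,1])*e; Xe[1,0]=25.8
    Xe=np.vstack([Xe,[0,0,60]]); U=np.vstack([uv,np.array([257.5,440])/3.3+[239.5,189.5]])
    c,s=np.cos(v[2]),np.sin(v[2])
    return np.concatenate([proj(p,[v[0]+c*x-s*y,v[1]+s*x+c*y,h+zz])-u for (x,y,h),u in zip(Xe,U)])
for zz in (97,98,99.1,100):
    g=least_squares(res2,[524.6,238,-2.881,1],args=(zz,),loss="soft_l1");q=g.x;d=q[:2]-[524.6,238.0]
    print(zz,q,g.cost,"tool",np.cos(t)*d[0]+np.sin(t)*d[1],-np.sin(t)*d[0]+np.cos(t)*d[1],np.round(g.fun,1))
E
python3 lampfit.py
```

```text
[527.03916023 238.96767419  -2.88448678  93.88925233] -165.26891883174352 [ 0.1  4.4  0.1  0.7  0.9 -1.9 -0.8 -1.7 -1.2  0.3  1.1 -0.4  0.3 -0.
 -0.5  0.2]
in tool -2.6061323503574565 -0.3065454999855275
[524.24057877 238.23918391  -2.88433402] [ 0.1  1.8  0.1 -1.4 -0.2 -3.5  0.3 -3.3 -3.   0.   2.9 -0.6 -1.2  3.6
  1.1  3.8]
---
97 [525.17081416 238.51674401  -2.8835832    0.53049646] 12.991589095463823 tool -0.6846827903999514 -0.3522252900757604 [ 0.1  2.5  0.1 -0.5  1.5 -2.1 -1.3 -2.  -0.7  1.   0.7  0.3  0.9  0.6
 -0.7  0.8 -0.3 -6.1]
98 [524.5576182  238.35669164  -2.88348927   0.66190651] 13.47349376655155 tool -0.05095187284556816 -0.35556862783356585 [ 0.1  1.8  0.1 -1.1  1.5 -2.3 -1.4 -2.2 -0.7  1.1  0.6  0.4  0.9  0.8
 -0.8  1.  -0.3 -6. ]
99.1 [523.88677571 238.18146711  -2.88338104   0.80012198] 14.285572545565694 tool 0.6423884269636282 -0.3591048621969612 [ 0.1  1.   0.1 -1.7  1.6 -2.6 -1.5 -2.4 -0.6  1.2  0.6  0.5  1.   1.1
 -0.8  1.3 -0.3 -5.8]
100 [523.38148878 238.0503191   -2.88320399   0.90051621] 15.187199363154333 tool 1.16440629659681 -0.3625735698315483 [ 0.1  0.5  0.1 -2.2  1.7 -2.7 -1.5 -2.6 -0.7  1.4  0.6  0.6  1.   1.5
 -0.8  1.7 -0.3 -5.5]
```

Holder: centre (470.5, 227.8), yaw 192.8° (mod 180). The dash spacing measured 81.9 mm against 82 nominal, so scale is good. The lamp sits on the TCP within about 0.5 mm. Move to just above the rim.

Emit:
jog_arm:
  steps:
    - {"travel": [-1.5, -0.3, 0], "roll": -1, "gripper": 0}
    - {"travel": [-2, -0.4, 0], "roll": -1, "gripper": 0}
    - {"travel": [-1.88, -0.35, -1], "roll": 0, "gripper": 0}
    - {"travel": [0, 0, -1.5], "roll": 0, "gripper": 0}
    - {"travel": [0, 0, -1.5], "roll": 0, "gripper": 0}
    - {"travel": [0, 0, -0.6], "roll": 0, "gripper": 0}
    - {"travel": [0, 0, 0], "roll": 0, "gripper": 0}
    - {"travel": [0, 0, 0], "roll": 0, "gripper": 0}

```text
time_s: 7.9
ee_pos: [471.1, 230.4, 106.0]
tcp_rot: [3.141, 0.001, -2.914]
force: [0.3, -0.4, -1.9]
gripper_width: 26.9
```

```bash
python3 - <<'E'
from h import *
s=r.read_state();print({k:np.round(s[k],3).tolist() for k in["ee_pos","tcp_rot","force","moment","gripper_width"]})
p=snap("wrist","wrist5"); a=p["img"][:,:,::-1][100:400,160:480]; p=snap("side","side5");b=p["img"][:,:,::-1][210:360,220:400]
cv2.imwrite("pics/c5.png",np.hstack([cv2.resize(a,(400,375)),cv2.resize(b,(400,375),interpolation=cv2.INTER_CUBIC)]))
E
```

```text
{'ee_pos': [471.106, 230.361, 106.018], 'tcp_rot': [3.141, 0.001, -2.914], 'force': [0.292, -0.372, -1.902], 'moment': [0.024, 0.036, 0.014], 'gripper_width': 26.923}
```

View pics/c5.png

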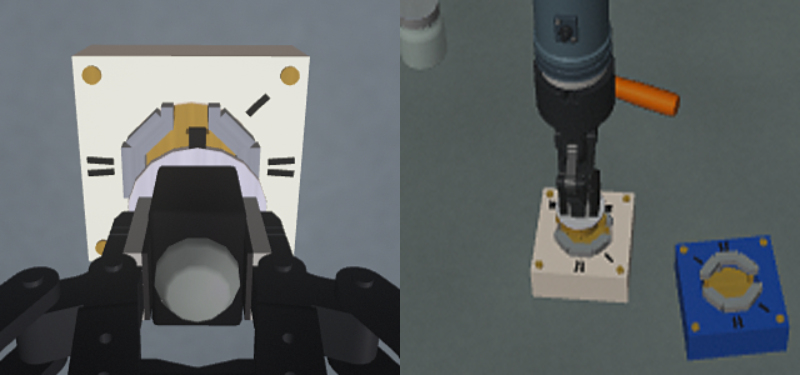

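View pics/wrist5.png

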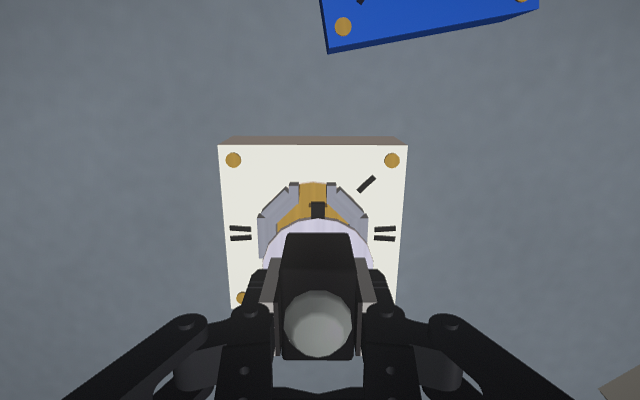

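```bash
cat > hold.py <<'E'
from h import *
import sys
def hold(tag):
    z=np.load(f"pics/{tag}.npz");p={"intrinsics":z["K"],"cam_to_world":z["T"]};im=z["img"]
    n,l,st,ce=cv2.connectedComponentsWithStats((im.max(2)<80).astype(np.uint8))
    for k in range(1,n):
        if 15<st[k,4]<250 and ce[k][1]<300 and 215<ce[k][0]<415: print(np.round(ce[k],1),st[k,4],back(p,ce[k],37)[:2].round(1))
    return p,im
p,im=hold(sys.argv[1]);print("cam",np.array(p["cam_to_world"])[:3,3])
E
python3 hold.py wrist5; python3 - <<'E'
from h import *
for k in range(4):
  p=r.get_image("wrist");s=r.read_state();print(np.round(s["ee_pos"],2),np.round(s["tcp_rot"],4),np.array(p["cam_to_world"])[:3,3].round(2),s["time_s"])
E
```

```text
[323.7  25.1] 126 [365.5 209.4]
[360.    1.3] 23 [352.  223.5]
[365.4 184. ] 102 [435.9 249.2]
[317.5 209.8] 231 [456.  227.4]
[239.9 228.4] 93 [476.6 187.4]
[384.8 228.8] 91 [458.5 266.8]
[240.1 237.7] 90 [482.1 188.4]
[383.9 238.1] 90 [464.  267.9]
cam [393.24908441 212.45630064 225.19152654]
[471.03 230.22 106.25] [ 3.1413e+00  1.0000e-03 -2.9137e+00] [393.18 212.42 225.38] 8.05
[470.91 230.1  106.19] [ 3.1415e+00  9.0000e-04 -2.9137e+00] [393.1  212.35 225.38] 8.1
[470.83 230.09 106.14] [ 3.1415e+00  7.0000e-04 -2.9136e+00] [393.02 212.28 225.35] 8.15
[470.74 229.99 106.07] [-3.1416e+00  6.0000e-04 -2.9136e+00] [392.95 212.22 225.3 ] 8.2
```

Emit:
jog_arm:
  steps:
    - {"travel": [0, -0.22, -0.3], "roll": 0, "gripper": 0}
    - {"travel": [0, 0, -0.2], "roll": 0, "gripper": 0}
    - {"travel": [0, 0, 0], "roll": 0, "gripper": 0}
    - {"travel": [0, 0, 0], "roll": 0, "gripper": 0}
    - {"travel": [0, 0, 0], "roll": 0, "gripper": 0}
    - {"travel": [0, 0, 0], "roll": 0, "gripper": 0}
    - {"travel": [0, 0, 0], "roll": 0, "gripper": 0}
    - {"travel": [0, 0, 0], "roll": 0, "gripper": 0}

```text
time_s: 9.2
ee_pos: [470.5, 227.7, 100.8]
tcp_rot: [3.142, 0.0, -2.914]
force: [0.2, 0.3, -1.8]
gripper_width: 26.7
```

```bash
python3 - <<'E'
from h import *
s=r.read_state();print({k:np.round(s[k],3).tolist() for k in["ee_pos","tcp_rot","force","moment","gripper_width"]})
p=snap("wrist","wrist6"); a=p["img"][:,:,::-1][140:290,220:420]; p=snap("side","side6");b=p["img"][:,:,::-1][270:340,260:350]
cv2.imwrite("pics/c6.png",np.hstack([cv2.resize(a,(400,300),interpolation=cv2.INTER_CUBIC),cv2.resize(b,(400,300),interpolation=cv2.INTER_CUBIC)]))
E
python3 hold.py wrist6
```

```text
{'ee_pos': [470.541, 227.72, 100.791], 'tcp_rot': [3.142, 0.0, -2.914], 'force': [0.212, 0.283, -1.794], 'moment': [-0.006, -0.008, 0.011], 'gripper_width': 26.731}
[328.7  25.8] 176 [365.4 209.1]
[366.6   1.4] 25 [351.9 223.4]
[371.6 188.5] 109 [435.7 249.3]
[277.4 203.6] 26 [455.1 202.6]
[317.4 209.8] 228 [453.7 224.2]
[242.4 233.9] 98 [476.6 187.3]
[390.9 234.3] 99 [458.4 266.7]
[243.1 243.4] 97 [482.1 188.6]
[390.  243.9] 92 [464.  267.9]
cam [392.73924969 209.88975889 220.00502493]
```

View pics/c6.png

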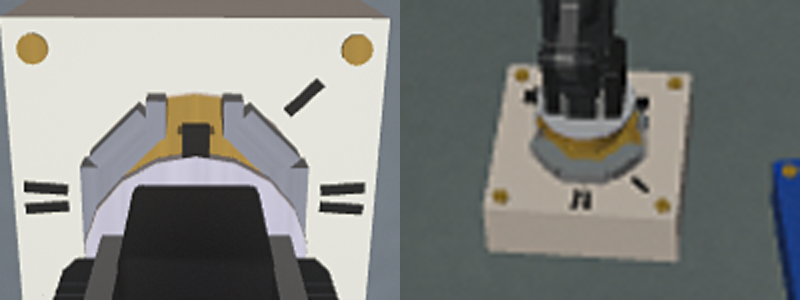

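The pointer is centred on the gap (crop columns 195 against 193). Descend gently.

Emit:
jog_arm:
  steps:
    - {"travel": [0, 0, -0.2], "roll": 0, "gripper": 0}
    - {"travel": [0, 0, -0.2], "roll": 0, "gripper": 0}
    - {"travel": [0, 0, -0.2], "roll": 0, "gripper": 0}
    - {"travel": [0, 0, -0.2], "roll": 0, "gripper": 0}
    - {"travel": [0, 0, -0.2], "roll": 0, "gripper": 0}
    - {"travel": [0, 0, 0], "roll": 0, "gripper": 0}
    - {"travel": [0, 0, 0], "roll": 0, "gripper": 0}
    - {"travel": [0, 0, 0], "roll": 0, "gripper": 0}

```text
time_s: 10.3
ee_pos: [470.6, 227.7, 90.8]
tcp_rot: [-3.142, 0.0, -2.914]
force: [-0.4, 0.5, -1.8]
gripper_width: 26.6
```

Foot and lugs are in the mouth without contact force. Continue down.

Emit:
jog_arm:
  steps:
    - {"travel": [0, 0, -0.2], "roll": 0, "gripper": 0}
    - {"travel": [0, 0, -0.2], "roll": 0, "gripper": 0}
    - {"travel": [0, 0, -0.2], "roll": 0, "gripper": 0}
    - {"travel": [0, 0, -0.2], "roll": 0, "gripper": 0}
    - {"travel": [0, 0, -0.2], "roll": 0, "gripper": 0}
    - {"travel": [0, 0, -0.2], "roll": 0, "gripper": 0}
    - {"travel": [0, 0, 0], "roll": 0, "gripper": 0}
    - {"travel": [0, 0, 0], "roll": 0, "gripper": 0}

```text
time_s: 11.3
ee_pos: [470.6, 227.7, 78.8]
tcp_rot: [-3.142, 0.0, -2.914]
force: [-0.1, 0.7, -0.8]
gripper_width: 27.0
```

```bash
python3 - <<'E'
from h import *
s=r.read_state();print({k:np.round(s[k],3).tolist() for k in["ee_pos","tcp_rot","force","moment","gripper_width"]})
E
```

```text
{'ee_pos': [470.553, 227.731, 78.79], 'tcp_rot': [-3.142, 0.0, -2.914], 'force': [-0.052, 0.661, -0.75], 'moment': [0.062, 0.011, 0.05], 'gripper_width': 27.01}
```

Emit:
jog_arm:
  steps:
    - {"travel": [0, 0, -0.1], "roll": 0, "gripper": 0}
    - {"travel": [0, 0, 0], "roll": 0, "gripper": 0}
    - {"travel": [0, 0, -0.1], "roll": 0, "gripper": 0}
    - {"travel": [0, 0, 0], "roll": 0, "gripper": 0}
    - {"travel": [0, 0, -0.05], "roll": 0, "gripper": 0}
    - {"travel": [0, 0, 0], "roll": 0, "gripper": 0}
    - {"travel": [0, 0, 0], "roll": 0, "gripper": 0}
    - {"travel": [0, 0, 0], "roll": 0, "gripper": 0}

```text
time_s: 12.3
ee_pos: [470.6, 227.8, 77.2]
tcp_rot: [-3.141, 0.0, -2.914]
force: [-2.9, -2.5, 6.8]
gripper_width: 26.8
```

```bash
python3 - <<'E'
from h import *
s=r.read_state();print({k:np.round(s[k],3).tolist() for k in["ee_pos","tcp_rot","force","moment","gripper_width"]})
p=snap("wrist","wrist7"); a=p["img"][:,:,::-1][140:290,220:420]; p=snap("side","side7");b=p["img"][:,:,::-1][270:340,260:350]
cv2.imwrite("pics/c7.png",np.hstack([cv2.resize(a,(400,300),interpolation=cv2.INTER_CUBIC),cv2.resize(b,(400,300),interpolation=cv2.INTER_CUBIC)]))
E
```

```text
{'ee_pos': [470.621, 227.774, 77.222], 'tcp_rot': [-3.141, 0.0, -2.914], 'force': [-2.939, -2.486, 6.829], 'moment': [-0.296, 0.532, 0.035], 'gripper_width': 26.825}
```

View pics/c7.png

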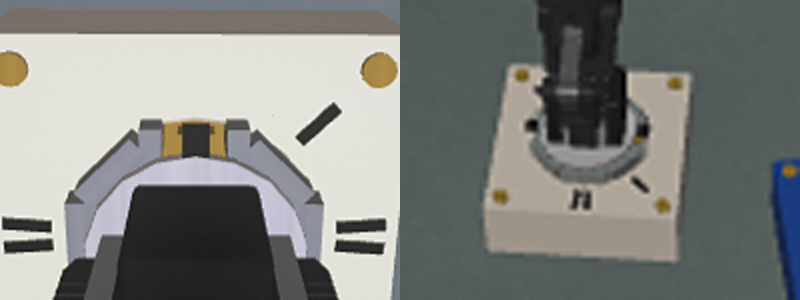

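Emit:
jog_arm:
  steps:
    - {"travel": [0, 0, -0.05], "roll": 0, "gripper": 0}
    - {"travel": [0, 0, 0], "roll": 0, "gripper": 0}
    - {"travel": [0, 0, 0], "roll": 0, "gripper": 0}
    - {"travel": [0, 0, 0], "roll": -2, "gripper": 0}
    - {"travel": [0, 0, 0], "roll": -3, "gripper": 0}
    - {"travel": [0, 0, 0], "roll": -3, "gripper": 0}
    - {"travel": [0, 0, 0], "roll": -2, "gripper": 0}
    - {"travel": [0, 0, 0], "roll": 0, "gripper": 0}
  newtons: 100

```text
time_s: 13.4
ee_pos: [471.2, 228.4, 77.3]
tcp_rot: [-3.142, 0.002, -3.088]
force: [-2.3, -0.2, 7.5]
gripper_width: 26.4
```

```bash
python3 - <<'E'
from h import *
s=r.read_state();print({k:np.round(s[k],3).tolist() for k in["ee_pos","tcp_rot","force","moment","gripper_width"]})
p=snap("wrist","wrist8"); a=p["img"][:,:,::-1][140:290,220:420]; p=snap("side","side8");b=p["img"][:,:,::-1][270:340,260:350]
cv2.imwrite("pics/c8.png",np.hstack([cv2.resize(a,(400,300),interpolation=cv2.INTER_CUBIC),cv2.resize(b,(400,300),interpolation=cv2.INTER_CUBIC)]))
E
```

```text
{'ee_pos': [471.217, 228.401, 77.257], 'tcp_rot': [-3.142, 0.002, -3.088], 'force': [-2.313, -0.214, 7.521], 'moment': [-0.281, 0.587, -0.101], 'gripper_width': 26.422}
```

View pics/c8.png

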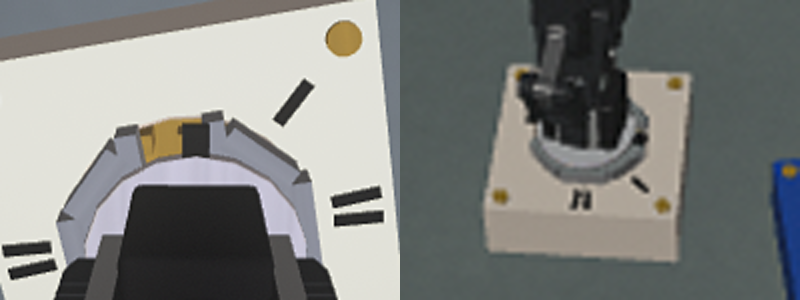

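Turning freely: the pointer has moved past the gap edge, so the lugs are under the rim. Continue to 45°.

Emit:
jog_arm:
  steps:
    - {"travel": [0, 0, 0], "roll": -4, "gripper": 0}
    - {"travel": [0, 0, 0], "roll": -5, "gripper": 0}
    - {"travel": [0, 0, 0], "roll": -5, "gripper": 0}
    - {"travel": [0, 0, 0], "roll": -5, "gripper": 0}
    - {"travel": [0, 0, 0], "roll": -5, "gripper": 0}
    - {"travel": [0, 0, 0], "roll": -4, "gripper": 0}
    - {"travel": [0, 0, 0], "roll": -3, "gripper": 0}
    - {"travel": [0, 0, 0], "roll": 0, "gripper": 0}

```text
time_s: 14.5
ee_pos: [471.5, 228.0, 77.3]
tcp_rot: [3.141, 0.002, 2.654]
force: [-2.1, -0.8, 8.3]
gripper_width: 27.1
```

Emit:
jog_arm:
  steps:
    - {"travel": [0, 0, 0], "roll": -3, "gripper": 0}
    - {"travel": [0, 0, 0], "roll": 0, "gripper": 0}
    - {"travel": [0, 0, 0], "roll": 0, "gripper": 0}
    - {"travel": [0, 0, 0], "roll": 0, "gripper": 0}
    - {"travel": [0, 0, 0], "roll": 0, "gripper": 0}
    - {"travel": [0, 0, 0], "roll": 0, "gripper": 0}
    - {"travel": [0, 0, 0], "roll": 0, "gripper": 0}
    - {"travel": [0, 0, 0], "roll": 0, "gripper": 0}

```text
time_s: 15.5
ee_pos: [471.5, 227.9, 77.2]
tcp_rot: [3.141, 0.002, 2.601]
force: [-2.4, -2.2, 8.8]
gripper_width: 26.4
```

```bash
python3 - <<'E'
from h import *
s=r.read_state();print({k:np.round(s[k],3).tolist() for k in["ee_pos","tcp_rot","force","moment","gripper_width","joint_pos"]})
p=snap("wrist","wrist9"); a=p["img"][:,:,::-1][100:400,120:520]; p=snap("side","side9");b=p["img"][:,:,::-1][270:340,260:350]
cv2.imwrite("pics/c9.png",np.hstack([cv2.resize(a,(400,300),interpolation=cv2.INTER_CUBIC),cv2.resize(b,(400,300),interpolation=cv2.INTER_CUBIC)]))
E
python3 hold.py wrist9
```

```text
{'ee_pos': [471.49, 227.903, 77.243], 'tcp_rot': [3.141, 0.002, 2.601], 'force': [-2.449, -2.156, 8.785], 'moment': [-0.415, 0.534, -0.02], 'gripper_width': 26.386, 'joint_pos': [-0.043, 0.447, -0.564, 2.005, 0.337, 0.779, 0.225]}
[317.5 175.8] 150 [435.8 249.6]
[375.  197.6] 143 [458.4 267. ]
[383. 206.] 142 [463.9 268.3]
[317.5 209.3] 246 [449.6 241.3]
[341.6 205.4] 28 [453.7 251.9]
cam [402.79658582 269.12671891 196.34822674]
```

View pics/c9.png

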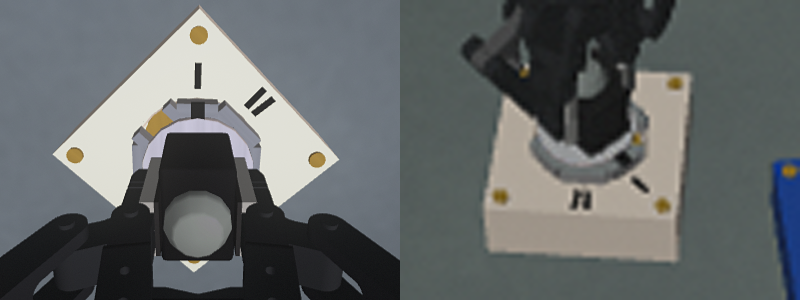

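View pics/wrist9.png

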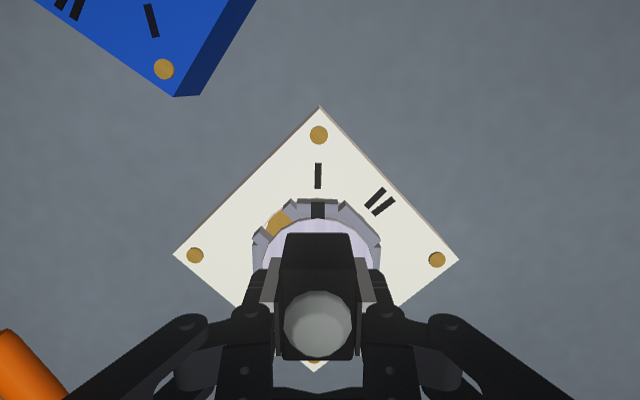

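The pointer lines up with the single dash (both at column 317.5), and tool yaw says about 43.9° turned. Add the last 1.2° and let it settle.

Emit:
jog_arm:
  steps:
    - {"travel": [0, 0, -0.02], "roll": -1.2, "gripper": 0}
    - {"travel": [0, 0, 0], "roll": 0, "gripper": 0}
    - {"travel": [0, 0, 0], "roll": 0, "gripper": 0}
    - {"travel": [0, 0, 0], "roll": 0, "gripper": 0}
    - {"travel": [0, 0, 0], "roll": 0, "gripper": 0}
    - {"travel": [0, 0, 0], "roll": 0, "gripper": 0}
    - {"travel": [0, 0, 0], "roll": 0, "gripper": 0}
    - {"travel": [0, 0, 0], "roll": 0, "gripper": 0}

```text
time_s: 16.6
ee_pos: [471.5, 227.9, 77.2]
tcp_rot: [3.141, 0.002, 2.581]
force: [-2.7, -1.1, 9.1]
gripper_width: 26.5
```

```bash
python3 - <<'E'
from h import *
s=r.read_state();print({k:np.round(s[k],3).tolist() for k in["time_s","ee_pos","tcp_rot","force","moment","gripper_width"]})
p=snap("wrist","wrist10"); a=p["img"][:,:,::-1][150:270,220:420]; p=snap("side","side10");b=p["img"][:,:,::-1][270:340,260:350]
cv2.imwrite("pics/c10.png",np.hstack([cv2.resize(a,(500,300),interpolation=cv2.INTER_CUBIC),cv2.resize(b,(300,300),interpolation=cv2.INTER_CUBIC)]))
z=np.load("pics/wrist10.npz");p={"intrinsics":z["K"],"cam_to_world":z["T"]}
n,l,st,ce=cv2.connectedComponentsWithStats((z["img"].max(2)<80).astype(np.uint8))
for k in range(1,n):
    c=ce[k]
    if 100<st[k,4]<300 and 300<c[0]<335 and 150<c[1]<230:
        zz=37 if c[1]<195 else 49
        w=back(p,c,zz)[:2];d=w-[470.5,227.75];print(c,w,"r",np.hypot(*d),"yaw",np.degrees(np.arctan2(d[1],d[0])))
E
```

```text
{'time_s': 16.6, 'ee_pos': [471.539, 227.901, 77.243], 'tcp_rot': [3.141, 0.002, 2.581], 'force': [-2.736, -1.057, 9.126], 'moment': [-0.541, 0.543, 0.043], 'gripper_width': 26.48}
[315.5 176. ] [435.88787147 249.46937357] r 40.86233754592077 yaw 147.891416594442
[317.48770492 209.25409836] [446.38019481 243.92591921] r 29.04178653143646 yaw 146.15226480272435
```

View pics/c10.png

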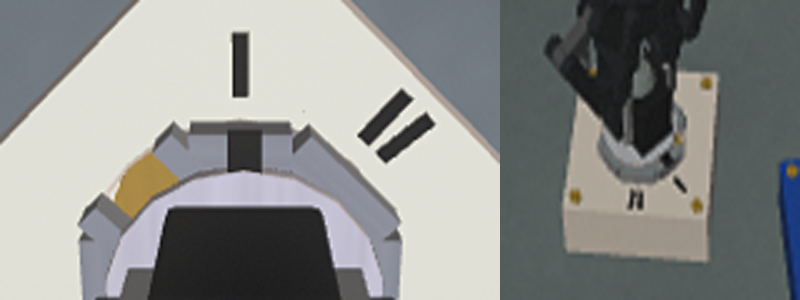

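```bash
python3 - <<'E'
from h import *
print(r.close_job())
E
```

```text
the job is handed in; nothing more can be done
None
```

The black lamp is in the white ceramic holder, fully down and turned clockwise to the single dashes. I handed the job in at about 17 s, still gripping it (100 N set) with a light downward push of about 9 N.

What the last checks showed:
- **Flange home:** the tool came to rest at z = 77.2 mm, where 77 was expected. The crops show the flange on the rim.
- **Turn angle:** the tool yaw is 147.9°, and the dash is at 147.8–147.9°. That is about 45° turned, short of the stiffening at 58° and the lock click.
- **Disagreement:** the pointer measured on its own gave 146.2°, or 147.5° if referred to the TCP position. That puts the lamp up to about 1.7° past the dash, which I put down to roughly 1 mm of camera error.
- **Not checked:** I could not see how far the rotor itself had turned. I saw no contact with the other things, but took no final picture of the whole shelf.

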